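Pack the carver's sharpening box

ROBOT

A 7-joint arm with a two-finger parallel gripper is mounted at the origin on a cart in front of the work surface, level with it; the furniture and walls round the work are solid. World frame = base frame: x ahead of the robot, y to its left, z up, the work surface at z = 0. Lengths are in mm, angles in rad, forces in N, time in s.
With the tool pointing down it reaches from about 425 to 1025 mm from the base axis. Payload 3.6 kg.
Tool frame: the origin (TCP) lies at the very end of the fingers, on their centre line; the grasp point (between the pads) lies 19 mm behind it; z points along the fingers, y is the line along which they close (so a half turn about z gives the same grasp; the last joint's range is limited). The gripper opens to 85 mm and grips with 20 to 120 N. Pads are 22 mm wide; open, the fingers measure 114 mm over their backs; the gripper's body (76 mm by 85 mm) begins 54 mm behind the grasp point. The pads swing forward as they close: fully open they stand 13 mm farther back than shut.
Start: joints at [-1.413, 0.591, 0.048, 1.609, -0.033, 0.943, -0.034], TCP at [180.628, 702.142, 192.202] pointing down, gripper open.
Joint ranges: [-2.69, 2.69], [-0.47, 2.24], [-1.27, 1.36], [0.19, 2.51], [-1.53, 4.68], [0.08, 2.07], [-3.09, 3.09]. Speed limits (rad/s): [2.57, 2.57, 3.14, 3.14, 3.14, 3.14, 3.14].

INTERFACE

Orientations are given as a 3x3 rotation matrix whose columns are the frame's x, y, z axes.
In Python, from plant import manip, camera, camera_model, spot_in, cut_out, landmark_of gives the robot as it stands.
- The arm moves only by the tool servo_tool, never from a script. Its argument "targets" is a list of rows, each a list of 7 numbers: the shift along the world's x, y, z as a fraction of full scale, then the turn, a rotation vector about the world's x, y, z as a fraction of full scale, then the opening, from -1 (shut) to 1 (fully open). A call has 1 to 20 rows; each row is the pose to reach, as a shift and turn from the pose commanded when the call began, turning the shorter way round; what a row does not reach only later rows make up. Full scale, the value 1, is 0.25 m for a shift and 180 degrees for a turn. A row lasts 1/12 s, in which the tool goes at most 41.7 mm and 7.16 degrees, less where a joint would pass 70% of its speed; a pose out of reach is approached as far as the arm can. A call with a number of a shift or a turn outside -1 to 1 is refused whole. A call with a gripper value outside its range is refused whole. The fingers move at their own pace and stop on an object; the grip force is fixed at half the most. Time passes only in rows, so rows that repeat a pose let the fingers close. It gives the time, the measured TCP pose, the force, the opening and the grip force at its end, in the units of the state.
- manip.get_state(): the state, without advancing time (a new reading comes with each control period).
- camera(name): name is "scene" or "top" or "wrist"; returns the picture (400x640x3 uint8, red, green, blue); there is no depth.
- camera_model(name): a dict with "K" (3x3 intrinsics, pixels), "R" (3x3) and "t" (3): a world point X has camera coordinates R X + t; the wrist camera has in their place "T_tool_cam" (4x4, takes a point from camera to tool coordinates, whose origin is the TCP and whose axes are the flange's). Camera axes: x right, y down, z forward; pixel columns grow to the right and rows downward; lengths in mm; the calibration is good to about 2 mm. A picture is of the moment at which its call begins: read the wrist's pose just before it. camera_model takes no time and is no camera call.
- manip.hand_in(): hands the job in; it is judged then, once.
Trained networks look in the newest picture that a camera, given by its name, has taken for a name from the list of things; names that differ only in an ending like _2 or _b are one class to them, and where a whole thing is asked for, a point or a joint stands for the part that bears it (a point fixed in the world has none). Each returns a list of dicts, best first, with "confidence" (0 to 1); they miss things now and then, are a little off and sometimes report something else, mostly with a low value. They report only what shows in the picture. A call takes as long as a camera call.
- spot_in(camera, target): "centre" ([x, y, z] in mm, in world coordinates, good to about 4 mm: the middle of the surface that is visible of it).
- cut_out(camera, target): "pixels" (400x640 bool, what is visible of it).
- landmark_of(camera, target): "centre" ([x, y, z] in mm, in world coordinates, good to about 4 mm: a listed point, or the origin of a listed thing).
The state is a dict: "time": time; "q": joint angles; "dq": joint speeds; "tau": joint torques, N m; "position": TCP position; "tool_rot": TCP orientation; "contact_force": force on the tool from outside, world axes, zero at the start; "torque": the same for the moment, N m; "opening": finger opening in mm; "grip_force": force on a finger pad.
Only numpy, scipy, OpenCV 4.12 (cv2) and the standard library are available. Lean on these libraries where they do the work, as an engineer would, in place of code of your own. Each camera call takes 0.05 s, during which the arm holds its last target. There are 200 camera calls.

TASK

Pack away the sharpening box: set the larger grey oilstone in the bottom of the box, down on the floor between the corner blocks, then put the lift-out tray in over it so that it rests on the blocks, then lay the small pale slip stone flat in the tray's larger compartment, and last put the lid on so that it lies flat on the rim. Work in that order; the stones are brittle, so set them down in the box instead of dropping them, and leave the other things on the bench where they are.

Things in the scene. Friction and masses are not known exactly. Their poses are not given: they have to be found in the camera images.
- box: Open wooden box, fixed to the bench, 149 (x) x 128 (y) x 58 mm high; origin: centre of its underside, z up. Walls 8, inside 133 x 112, inner floor at z = 6 mm. In each inner corner stands a block 24 (x) x 29.5 (y), top at z = 31 mm; the oilstone's bed is the 53 mm channel between the blocks, along x over the full 133 mm. The tray rests on the blocks. Brass label frame on its -y side.
- stone: Oilstone: block 125 (x) x 45 (y) x 22 mm high, dark grey upper half, lighter grey lower half, about 0.32 kg; origin: centre of its underside, z up. In the box it lies along the box's x (either way round), underside on the inner floor.
- tray: Shallow wooden tray 125 (x) x 104 (y) x 20 mm, 0.14 kg; origin: centre of its underside, z up. Walls 5, floor 4 mm. The grip is a divider along y at x = -27.5 mm, 12 thick, top z = 24 mm (pinch across x from above). Larger compartment x -21.5 to 57.5 (centre 18), small one x -57.5 to -33.5, both 94 in y. Seated, x along the box's x (either way round), underside at box z = 31 mm, 4 mm play a side.
- slip: Small pale slip stone, a flat bar with rounded edges 30 (x) x 80 (y) x 14 mm high, 0.09 kg; origin: centre of its underside, z up. It lies in the tray's larger compartment along the tray's y, either way round.
- lid: Loose wooden lid 151 (x) x 130 (y) mm: panel from z = 5 to 14 mm on two battens (z 0 to 5) that locate it inside the box's walls (they span 124 in x, 102 in y); centred on top a dark bar pull 80 along x, 16 thick in y, top z = 36 mm. Origin: centre of the battens' underside, z up; 0.22 kg. Seated, x along the box's x (either way round), origin at box z = 53 mm.
- pencil: Bystander: yellow carpenter's pencil stub lying flat, 97 x 30 x 7 mm; origin at the centre of the underside.
- carving_gouge: Bystander: carving gouge with a yellow-brown wooden handle, lying, 120 x 182 x 23 mm; origin at the centre of the underside.
- turned_finial: Bystander: small turned limewood finial standing upright, 38 mm in diameter, 71 mm high; origin at the centre of its underside.

How it is judged (in metres and radians):
On the way, in this order (a step that is already met when the one before it is completed fails the run):
1. the oilstone lies on the floor of the box between the corner blocks (x of stone in the frame of box between -0.008 and 0.008 m and y of stone in the frame of box between -0.008 and 0.008 m and z of stone in the frame of box between 0.003 and 0.01 m and angle between stone's own z axis and vertical below 0.06 rad), for 0.2 s.
2. the tray rests on the corner blocks over the oilstone (x of tray in the frame of box between -0.008 and 0.008 m and y of tray in the frame of box between -0.008 and 0.008 m and z of tray in the frame of box between 0.028 and 0.0345 m and angle between tray's own z axis and vertical below 0.05 rad), for 0.2 s.
3. the slip stone lies flat in the larger compartment of the tray in the box (all of step 2 and x of slip in the frame of tray between -0.01 and 0.046 m and y of slip in the frame of tray between -0.014 and 0.014 m and z of slip in the frame of tray between 0.001 and 0.008 m and angle between slip's own z axis and vertical below 0.1 rad), for 0.2 s.
4. the lid lies flat on the rim (x of lid in the frame of box between -0.009 and 0.009 m and y of lid in the frame of box between -0.009 and 0.009 m and z of lid in the frame of box between 0.05 and 0.0555 m and angle between lid's own z axis and vertical below 0.04 rad), for 0.2 s.
At the end, for the whole second after the job is handed in: Oilstone on the box's floor between the corner blocks, tray on the blocks (underside 31 mm up, within 3 mm, level), slip stone flat in the tray's larger compartment, lid flat on the rim (origin 53 mm up, within 2.5 mm, centred within 9 mm); everything released and at rest (all of step 1 and all of step 3 and all of step 4 and linear speed of each of stone, tray, slip, lid below 0.02 m/s and angular speed of each of stone, tray, slip, lid below 0.2 rad/s); the robot touches nothing.
It fails at once if a bystander (pencil, gouge or finial) is moved more than 30 mm (distance of any of pencil, carving_gouge, turned_finial from where it was at the start of the episode above 0.03 m).
It fails at once if the oilstone is dropped into the box (moves faster than 0.55 m/s inside it) (horizontal distance between stone and box below 0.05 m and z of stone in the frame of box below 0.057 m and linear speed of stone above 0.55 m/s).
It fails at once if the slip stone is dropped into the box (moves faster than 0.55 m/s inside it) (horizontal distance between slip and box below 0.05 m and z of slip in the frame of box below 0.057 m and linear speed of slip above 0.55 m/s).
It also fails if it takes over 125 s, if anything falls off the work surface, if the arm or the gripper's body presses on something with over 40 N, if the wrist force passes 120 N, or if a joint passes its speed limit or range.

## Working session

There is one attempt and no reset: what is moved stays moved. The work goes in short steps, Python scripts to look and compute and a tool call to move; the robot and the scene stay as the last step left them, time stands still between calls to the robot, and variables do not carry over. Pictures are saved under pics/ and viewed, at most 17 in all, crops included, and the job is handed in when it is done.

Besides the shell and the picture viewer there is one more tool, called after "Request:" by a JSON object that holds its "api" and its "payload". servo_tool: Moves the arm, as the interface text tells. Shift numbers are shares of 0.25 m and turn numbers shares of 180 degrees, none past 1 either way. Its arguments: {"type":"object","properties":{"targets":{"type":"array"}},"required":["targets"]}

```bash
ls && mkdir -p pics
cat > h.py <<'E'
import numpy as np, cv2
from plant import manip, camera, camera_model, spot_in, cut_out, landmark_of
def save(name,fn):
    im=camera(name); cv2.imwrite('pics/'+fn,im[:,:,::-1]); return im
def pix2w(cam,uv,z):
    m=camera_model(cam); d=np.linalg.inv(m['K'])@np.array([uv[0],uv[1],1.0])
    R,t=np.array(m['R']),np.array(m['t']); C=-R.T@t; d=R.T@d
    return C+d*(z-C[2])/d[2]
def w2pix(cam,X):
    m=camera_model(cam); p=np.array(m['K'])@(np.array(m['R'])@np.array(X,float)+np.array(m['t'])); return p[:2]/p[2]
E
python3 - <<'E'
from h import *
s=manip.get_state(); print(s['time'],s['position'],s['tool_rot'],s['opening'])
save('top','top0.png');save('scene','scene0.png')
for n in ['box','stone','tray','slip','lid','pencil','carving_gouge','turned_finial']:
    for c in ['top','scene']:
        l=landmark_of(c,n)[:1]
        print(n,c,[(np.round(x['centre']),round(x['confidence'],2)) for x in l])
    r=cut_out('top',n)
    if r:
        m=r[0]['pixels'].astype(np.uint8); np.save(f'm_{n}.npy',m)
        cs,_=cv2.findContours(m,0,2); print('  rect',cv2.minAreaRect(max(cs,key=cv2.contourArea)),m.sum(),round(r[0]['confidence'],2))
print(manip.get_state()['time'])
E
```

```text
pics
0.0 [180.38605922 701.27004323 191.05207029] [[-9.68489636e-01  2.49053463e-01 -4.44679641e-04]
 [ 2.49053836e-01  9.68487232e-01 -2.16054047e-03]
 [-1.07423530e-04 -2.20321022e-03 -9.99997567e-01]] 85.57984120145511
box top [(array([482., -40.,  -4.]), 0.79)]
box scene [(array([481., -36.,  -2.]), 0.65)]
  rect ((419.7803955078125, 218.0493927001953), (74.0135269165039, 61.64258575439453), 34.438987731933594) 4411 0.8
stone top [(array([426., 370.,   1.]), 0.84)]
stone scene [(array([424., 373.,  -1.]), 0.58)]
  rect ((237.3939208984375, 245.3987579345703), (19.698253631591797, 56.3246955871582), 56.6592903137207) 1084 0.93
tray top [(array([507., 241.,  -2.]), 0.83)]
tray scene [(array([506., 241.,  -1.]), 0.94)]
  rect ((292.78448486328125, 207.2042236328125), (45.76781463623047, 55.01790237426758), 74.84593200683594) 2471 0.81
slip top [(array([440., 116.,  -2.]), 0.94)]
slip scene [(array([445., 115.,   2.]), 0.9)]
  rect ((347.92034912109375, 236.80531311035156), (13.546380996704102, 35.74739074707031), 41.18592834472656) 462 0.59
lid top [(array([624.,  95.,  -4.]), 0.61)]
lid scene [(array([620.,  92.,  -3.]), 0.72)]
  rect ((356.4372253417969, 157.03843688964844), (58.189510345458984, 68.09446716308594), 79.07720184326172) 3850 0.83
pencil top [(array([389.,  32.,   4.]), 0.42)]
pencil scene [(array([386.,  33.,  -0.]), 0.5)]
  rect ((388.98858642578125, 259.4737854003906), (3.263810396194458, 32.69536209106445), 66.37062072753906) 98 0.64
carving_gouge top [(array([313., 226.,   5.]), 0.73)]
carving_gouge scene [(array([320., 233.,   3.]), 0.62)]
  rect ((300.79437255859375, 292.34967041015625), (89.8439712524414, 10.951635360717773), 30.465543746948242) 649 0.75
turned_finial top [(array([751., 186.,  -5.]), 0.85)]
turned_finial scene [(array([751., 192.,  -1.]), 0.87)]
  rect ((314.5, 101.0), (22.0, 15.0), 90.0) 296 0.73
1.3
```

```bash
python3 -c "
from h import *
for c in ['top','scene']:
    m=camera_model(c);print(c,m)
print(camera_model('wrist'))"
```

```text
top {'K': array([[391.72230636,   0.        , 318.31724043],
       [  0.        , 391.72230636, 200.90103047],
       [  0.        ,   0.        ,   1.        ]]), 'R': array([[-0.01407701, -0.99916653, -0.03831566],
       [-0.9983453 ,  0.01618145, -0.05517986],
       [ 0.05575387,  0.03747549, -0.997741  ]]), 't': array([192.29975386, 521.76852963, 872.5338078 ])}
scene {'K': array([[453.42042667,   0.        , 322.94464305],
       [  0.        , 453.42042667, 195.34934463],
       [  0.        ,   0.        ,   1.        ]]), 'R': array([[ 0.73133277, -0.68201563,  0.00265631],
       [-0.45002835, -0.48548951, -0.74951612],
       [ 0.51247133,  0.54695029, -0.66198076]]), 't': array([-256.37627398,  338.33180486,  545.92395571])}
{'K': array([[340.01680522,   0.        , 317.96719852],
       [  0.        , 340.01680522, 200.88183281],
       [  0.        ,   0.        ,   1.        ]]), 'T_tool_cam': array([[-8.15156461e-04, -9.47919600e-01, -3.18508663e-01,
         8.25009503e+01],
       [ 9.99998667e-01, -1.22337145e-03,  1.08161078e-03,
         7.10106977e-01],
       [-1.41493447e-03, -3.18507356e-01,  9.47919333e-01,
        -1.80647632e+02],
       [ 0.00000000e+00,  0.00000000e+00,  0.00000000e+00,
         1.00000000e+00]])}
```

View pics/top0.png

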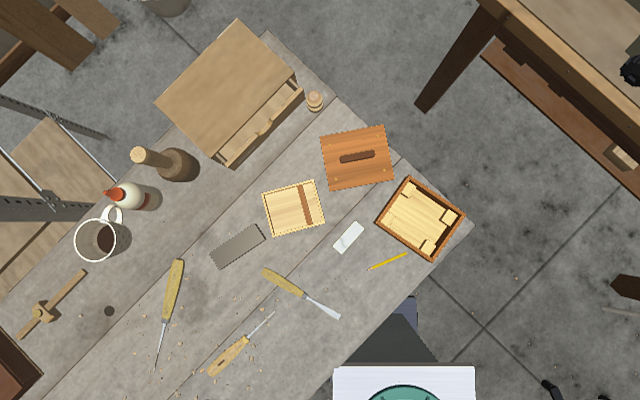

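View pics/scene0.png

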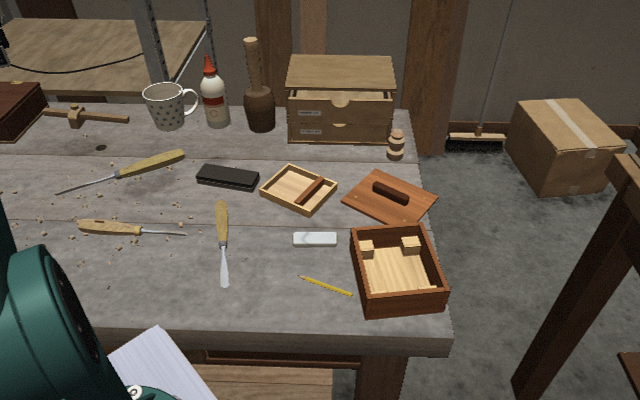

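Top picture: box at (420,218), lid (356,157), tray (293,207, divider at its right (304,200)), stone (237,245), slip (348,237), pencil (388,261), gouge (300,290). Scene picture agrees. Next I fit silhouettes of the known sizes to the network masks in both cameras.

```bash
cat > fit.py <<'E'
from h import *
from scipy.optimize import minimize
def bx(x0,x1,y0,y1,z0,z1): return np.array([[x,y,z] for x in (x0,x1) for y in (y0,y1) for z in (z0,z1)],float)
P={'box':[bx(-74.5,74.5,-64,64,0,58)],'stone':[bx(-62.5,62.5,-22.5,22.5,0,22)],'tray':[bx(-62.5,62.5,-52,52,0,20)],
 'slip':[bx(-15,15,-40,40,0,14)],'lid':[bx(-75.5,75.5,-65,65,5,14),bx(-62,62,-51,51,0,5),bx(-40,40,-8,8,14,36)]}
def proj(cam,X):
    p=(X@cam['R'].T+cam['t'])@cam['K'].T; return p[:,:2]/p[:,2:]
def render(n,p,cam,z0=0,S=4):
    c,s=np.cos(p[2]),np.sin(p[2]); im=np.zeros((400*S,640*S),np.uint8)
    for b in P[n]:
        X=np.c_[c*b[:,0]-s*b[:,1]+p[0],s*b[:,0]+c*b[:,1]+p[1],b[:,2]+z0]
        h=cv2.convexHull(((proj(cam,X)+.5)*S*16).astype(np.int32)); cv2.fillConvexPoly(im,h,1,shift=4)
    return im
def fit(n,views,p0,z0=0):
    # views: list of (cam dict, mask); crop for speed
    prep=[]
    for cam,m in views: prep.append((cam,cv2.resize(m.astype(np.uint8),None,fx=4,fy=4,interpolation=0)))
    def cost(p):
        t=0
        for cam,M in prep:
            r=render(n,p,cam,z0); t+=1-(r&M).sum()/max(1,(r|M).sum())
        return t/len(prep)
    best=None
    for y in ([p0[2]] if p0[2] is not None else np.radians(np.arange(0,180,22.5))):
        r=minimize(cost,[p0[0],p0[1],y],method='Nelder-Mead',options=dict(maxiter=90,xatol=.02,fatol=1e-4,initial_simplex=[[p0[0],p0[1],y],[p0[0]+6,p0[1],y],[p0[0],p0[1]+6,y],[p0[0],p0[1],y+.2]]))
        if best is None or r.fun<best.fun: best=r
    return best
def wristcam():
    s=manip.get_state(); m=camera_model('wrist'); T=np.array(m['T_tool_cam']); W=np.eye(4); W[:3,:3]=s['tool_rot']; W[:3,3]=s['position']
    I=np.linalg.inv(W@T); return dict(K=np.array(m['K']),R=I[:3,:3],t=I[:3,3])
E
python3 - <<'E'
from fit import *
p0={'box':(482,-38),'stone':(425,371),'tray':(506,241),'slip':(442,115),'lid':(622,94)}
camera('top');camera('scene')
for n,p in p0.items():
    V={}
    for c in ['top','scene']:
        r=cut_out(c,n)
        if r: V[c]=(camera_model(c),r[0]['pixels'])
    b=None
    for c in V:
        b=fit(n,[V[c]],(*p,None if b is None else b.x[2])); print(n,c,np.round([*b.x[:2],np.degrees(b.x[2])],1),round(b.fun,3))
E
```

```text
box top [482.7 -35.8  54. ] 0.02
box scene [477.5 -37.   53.9] 0.024
stone top [426.1 370.5 -57.4] 0.052
stone scene [418.9 369.4 -56.6] 0.042
tray top [511.4 243.1 104.9] 0.032
tray scene [504.6 241.5 104.3] 0.042
slip top [443.1 117.7  47. ] 0.068
slip scene [437.9 118.5  49.3] 0.161
lid top [625.1  96.2  99.7] 0.023
lid scene [618.5  94.8  99.2] 0.101
```

Request:
{"api": "servo_tool", "payload": {"targets": [[0.72, -1, 0, 0, 0, -0.236, 1], [0.72, -1, 0, 0, 0, -0.236, 1], [0.72, -1, 0, 0, 0, -0.236, 1], [0.72, -1, 0, 0, 0, -0.236, 1], [0.72, -1, 0, 0, 0, -0.236, 1], [0.72, -1, 0, 0, 0, -0.236, 1], [0.72, -1, 0, 0, 0, -0.236, 1], [0.72, -1, 0, 0, 0, -0.236, 1], [0.72, -1, 0, 0, 0, -0.236, 1], [0.72, -1, 0, 0, 0, -0.236, 1]]}}

```text
time: 2.73
position: [361.5, 451.4, 192.6]
tool_rot: [[-0.544, 0.839, 0.0], [0.839, 0.544, 0.001], [0.0, 0.001, -1.0]]
contact_force: [-0.7, 0.6, -0.0]
opening: 85.4
grip_force: 0.0
```

Request:
{"api": "servo_tool", "payload": {"targets": [[0.24, -0.32, 0, 0, 0, 0, 1], [0.24, -0.32, 0, 0, 0, 0, 1], [0.24, -0.32, 0, 0, 0, 0, 1], [0.24, -0.32, 0, 0, 0, 0, 1], [0.24, -0.32, 0, 0, 0, 0, 1], [0.24, -0.32, 0, 0, 0, 0, 1]]}}

```text
time: 3.23
position: [419.1, 375.0, 192.1]
tool_rot: [[-0.549, 0.836, -0.001], [0.836, 0.549, 0.002], [0.002, 0.0, -1.0]]
contact_force: [-0.2, 0.1, -0.1]
opening: 85.4
grip_force: 0.0
```

```bash
cat >> fit.py <<'E'
def wfit(n,p0,fn=None,z0=0):
    cam=wristcam(); im=camera('wrist')
    if fn: cv2.imwrite('pics/'+fn,im[:,:,::-1])
    r=cut_out('wrist',n)
    if not r: print('no mask'); return
    b=fit(n,[(cam,r[0]['pixels'])],p0,z0); m=r[0]['pixels']
    print(n,'wrist',np.round([*b.x[:2],np.degrees(b.x[2])],1),'cost',round(b.fun,3),'conf',round(r[0]['confidence'],2),'mask bbox',[int(v) for v in cv2.boundingRect(m.astype(np.uint8))])
    s=manip.get_state(); a=s['tool_rot']; print('t',s['time'],'pos',np.round(s['position'],1),'yaw_y',round(np.degrees(np.arctan2(a[1,1],a[0,1])),2),'tilt',np.round(a[:2,2],4))
    return b.x
E
python3 - <<'E'
from fit import *
wfit('stone',(423,370,np.radians(-57)),'w1.png')
E
```

```text
stone wrist [423.2 372.2 -57.1] cost 0.042 conf 0.83 mask bbox [298, 112, 45, 116]
t 3.3333 pos [419.  374.8 192. ] yaw_y 33.35 tilt [-0.0007  0.001 ]
```

View pics/w1.png

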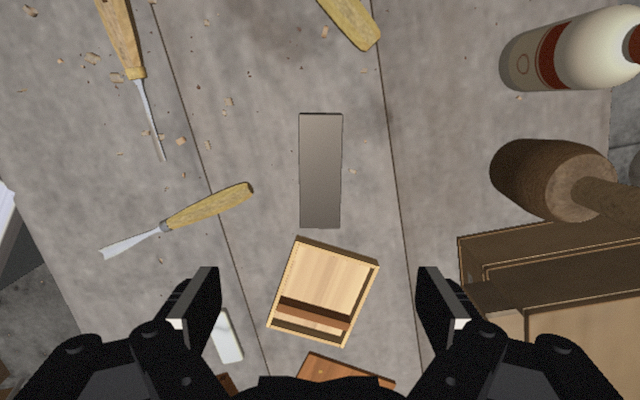

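Request:
{"api": "servo_tool", "payload": {"targets": [[0.016, -0.011, -0.2, 0, 0, -0.002, 1], [0.016, -0.011, -0.4, 0, 0, -0.002, 1], [0.016, -0.011, -0.6, 0, 0, -0.002, 1], [0.016, -0.011, -0.7, 0, 0, -0.002, 1], [0.016, -0.011, -0.756, 0, 0, -0.002, 1], [0.016, -0.011, -0.756, 0, 0, -0.002, 1], [0.016, -0.011, -0.756, 0, 0, -0.002, 1]]}}

```text
time: 3.92
position: [423.2, 370.2, 2.2]
tool_rot: [[-0.543, 0.84, -0.002], [0.84, 0.543, -0.001], [0.0, -0.003, -1.0]]
contact_force: [0.6, 0.3, 0.3]
opening: 85.7
grip_force: 0.0
```

Request:
{"api": "servo_tool", "payload": {"targets": [[0, 0, 0, 0, 0, 0, 0], [0, 0, 0, 0, 0, 0, -1], [0, 0, 0, 0, 0, 0, -1], [0, 0, 0, 0, 0, 0, -1], [0, 0, 0, 0, 0, 0, -1], [0, 0, 0, 0, 0, 0, -1], [0, 0, 0, 0, 0, 0, -1], [0, 0, 0, 0, 0, 0, -1], [0, 0, 0, 0, 0, 0, -1], [0, 0, 0, 0, 0, 0, -1]]}}

```text
time: 4.75
position: [424.6, 369.3, 3.1]
tool_rot: [[-0.541, 0.841, -0.0], [0.841, 0.541, -0.0], [-0.0, -0.0, -1.0]]
contact_force: [-0.2, -1.0, -0.9]
opening: -0.0
grip_force: 0.0
```

Run:
```python
from fit import *
save('wrist','w2.png'); 
im=save('scene','s2.png')
camera('top')
for c in ['top','scene']: print(c,[(np.round(x['centre']),round(x['confidence'],2)) for x in landmark_of(c,'stone')])
a=cv2.imread('pics/w2.png');b=cv2.imread('pics/s2.png')
cv2.imwrite('pics/c2.png',np.hstack([cv2.resize(a,(480,300)),b[100:250,130:290].repeat(2,0).repeat(2,1)]))
s=manip.get_state();print(s['opening'],s['grip_force'])
```

```text
top [(array([425., 374.,  -2.]), 0.6)]
scene [(array([317., 230.,   3.]), 0.73), (array([420., 375.,  -1.]), 0.67)]
-0.014244115448085815 0.0
```

View pics/c2.png

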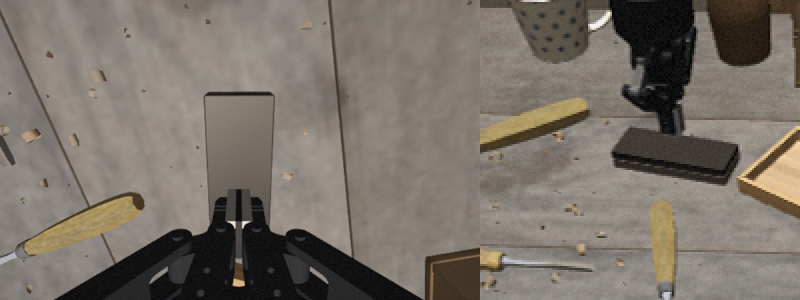

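Run:
```python
from h import *
for z in (0,3,22,30,40,50,60): print(z,w2pix('scene',[424.6,369.3,z]).round(1),w2pix('scene',[424.6-50*.54,369.3+50*.84,z]).round(1))
a=cv2.imread('pics/s2.png')[120:200,170:270]; b=cv2.imread('pics/w2.png')[230:400,220:420]
cv2.imwrite('pics/c3.png',np.hstack([cv2.resize(a,(500,400),interpolation=2),cv2.resize(b,(300,255))[[*range(255)]+[254]*145]]))
```

```text
0 [230.1 180.3] [208.4 176.6]
3 [229.9 179.2] [208.2 175.5]
22 [228.7 172.2] [206.7 168.5]
30 [228.2 169.2] [206.1 165.5]
40 [227.5 165.4] [205.3 161.7]
50 [226.9 161.5] [204.5 157.9]
60 [226.2 157.6] [203.7 154. ]
```

View pics/c3.png

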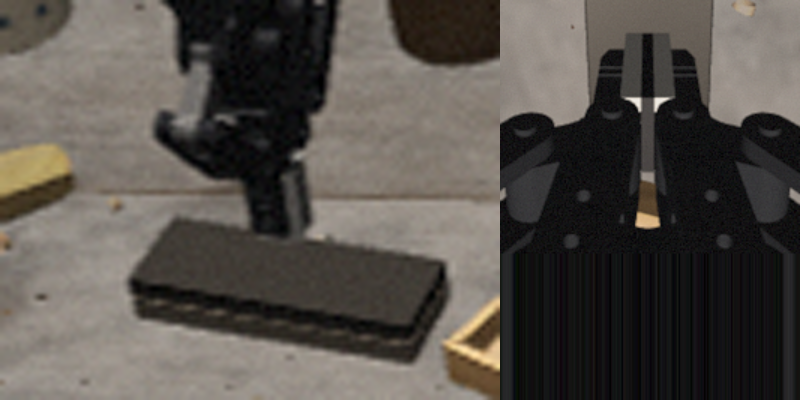

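The scene picture, with the shut fingertips ending near (226,167), and the wrist picture agree. The real tips are about 38 mm above the reported TCP, so the fingers shut over the stone without touching it. I'll calibrate this with a gentle touch on bare bench.

Request:
{"api": "servo_tool", "payload": {"targets": [[0.2, 0.13, 0, 0, 0, 0, -1], [0.2, 0.13, 0, 0, 0, 0, -1], [0.2, 0.13, -0.06, 0, 0, 0, -1], [0.2, 0.13, -0.1, 0, 0, 0, -1], [0.2, 0.13, -0.1, 0, 0, 0, -1]]}}

```text
time: 5.42
position: [472.5, 400.3, -24.1]
tool_rot: [[-0.541, 0.841, -0.004], [0.841, 0.541, -0.003], [-0.001, -0.005, -1.0]]
contact_force: [-1.0, -0.7, -0.6]
opening: -0.1
grip_force: 0.0
```

Run:
```python
from h import *
s=manip.get_state();print(s['position'],s['contact_force'])
b=save('scene','s4.png'); save('wrist','w4.png')
for z in (-22,0,10,20,30): print(z,w2pix('scene',[*s['position'][:2],z]).round(1))
a=cv2.imread('pics/s4.png')[110:190,200:300];b=cv2.imread('pics/w4.png')[230:400,220:420]
cv2.imwrite('pics/c4.png',np.hstack([cv2.resize(a,(500,400),interpolation=2),cv2.resize(b,(300,255))[[*range(255)]+[254]*145]]))
```

```text
[472.4545134  400.30461886 -24.06369503] [-0.98964477 -0.69366376 -0.61499137]
-22 [241.3 172.2]
0 [240.2 164.4]
10 [239.6 160.8]
20 [239.1 157.2]
30 [238.5 153.5]
```

View pics/c4.png

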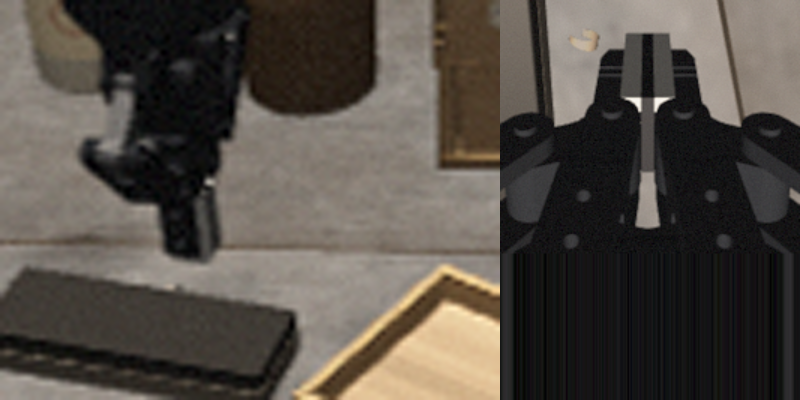

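Fingertip at scene (239,162), about 12 mm above the bench while TCP reads −24. I'll touch down slowly.

Request:
{"api": "servo_tool", "payload": {"targets": [[0, 0, -0.016, 0, 0, 0, -1], [0, 0, -0.03, 0, 0, 0, -1], [0, 0, -0.03, 0, 0, 0, -1], [0, 0, -0.03, 0, 0, 0, -1]]}}

```text
time: 5.85
position: [474.4, 401.7, -29.3]
tool_rot: [[-0.541, 0.841, -0.0], [0.841, 0.541, -0.0], [-0.0, -0.0, -1.0]]
contact_force: [-0.0, 0.4, 0.2]
opening: 0.0
grip_force: 0.0
```

Request:
{"api": "servo_tool", "payload": {"targets": [[0, 0, -0.006, 0, 0, 0, -1], [0, 0, -0.012, 0, 0, 0, -1], [0, 0, -0.012, 0, 0, 0, -1]]}}

```text
time: 6.1
position: [474.5, 401.9, -32.4]
tool_rot: [[-0.541, 0.841, -0.0], [0.841, 0.541, -0.0], [-0.0, -0.0, -1.0]]
contact_force: [-0.6, 0.1, -0.6]
opening: -0.1
grip_force: 0.0
```

Request:
{"api": "servo_tool", "payload": {"targets": [[0, 0, -0.006, 0, 0, 0, -1], [0, 0, -0.012, 0, 0, 0, -1], [0, 0, -0.012, 0, 0, 0, -1]]}}

```text
time: 6.35
position: [474.4, 401.7, -35.6]
tool_rot: [[-0.541, 0.841, -0.0], [0.841, 0.541, -0.0], [-0.0, -0.001, -1.0]]
contact_force: [-0.2, -0.1, 0.6]
opening: -0.0
grip_force: 0.0
```

Request:
{"api": "servo_tool", "payload": {"targets": [[0, 0, -0.006, 0, 0, 0, -1], [0, 0, -0.008, 0, 0, 0, -1], [0, 0, -0.008, 0, 0, 0, -1]]}}

```text
time: 6.6
position: [474.5, 401.8, -37.5]
tool_rot: [[-0.541, 0.841, -0.0], [0.841, 0.541, -0.0], [-0.0, -0.0, -1.0]]
contact_force: [0.1, -0.1, 0.5]
opening: 0.2
grip_force: 0.0
```

Request:
{"api": "servo_tool", "payload": {"targets": [[0, 0, -0.006, 0, 0, 0, -1], [0, 0, -0.008, 0, 0, 0, -1], [0, 0, -0.008, 0, 0, 0, -1]]}}

```text
time: 6.85
position: [474.8, 402.0, -38.9]
tool_rot: [[-0.541, 0.841, 0.0], [0.841, 0.541, 0.0], [0.0, 0.0, -1.0]]
contact_force: [0.1, -0.8, 3.8]
opening: 0.1
grip_force: 1.7
```

Shut tips touch the bench at reported z ≈ −38.3. From here on, real tip height = reported z + 38.

Request:
{"api": "servo_tool", "payload": {"targets": [[0, 0, 0.16, 0, 0, 0, -1], [0, 0, 0.28, 0, 0, 0, 0.5], [-0.1, -0.06, 0.28, 0, 0, 0, 1], [-0.206, -0.119, 0.28, 0, 0, 0, 1], [-0.206, -0.119, 0.28, 0, 0, 0, 1], [-0.206, -0.119, 0.28, 0, 0, 0, 1], [-0.206, -0.119, 0.28, 0, 0, 0, 1], [-0.206, -0.119, 0.2, 0, 0, 0, 1], [-0.206, -0.119, 0.1, 0, 0, 0, 1], [-0.206, -0.119, 0.04, 0, 0, 0, 1], [-0.206, -0.119, 0.008, 0, 0, 0, 1], [-0.206, -0.119, 0.008, 0, 0, 0, 1], [-0.206, -0.119, 0.008, 0, 0, 0, 1]]}}

```text
time: 7.93
position: [424.0, 372.4, -37.5]
tool_rot: [[-0.54, 0.841, 0.0], [0.841, 0.54, 0.0], [-0.0, 0.0, -1.0]]
contact_force: [-0.2, -0.3, -0.4]
opening: 85.5
grip_force: 0.0
```

Request:
{"api": "servo_tool", "payload": {"targets": [[0, 0, 0, 0, 0, 0, 0.3], [0, 0, 0, 0, 0, 0, -1], [0, 0, 0, 0, 0, 0, -1], [0, 0, 0, 0, 0, 0, -1], [0, 0, 0, 0, 0, 0, -1], [0, 0, 0, 0, 0, 0, -1], [0, 0, 0, 0, 0, 0, -1], [0, 0, 0, 0, 0, 0, -1]]}}

```text
time: 8.6
position: [423.6, 372.6, -36.2]
tool_rot: [[-0.541, 0.841, 0.001], [0.841, 0.541, 0.001], [0.0, 0.001, -1.0]]
contact_force: [-1.7, -0.3, 6.1]
opening: 43.8
grip_force: 63.6
```

Request:
{"api": "servo_tool", "payload": {"targets": [[0, 0, 0.06, 0, 0, 0, -1], [0, 0, 0.2, 0, 0, 0, -1], [0, 0, 0.36, 0, 0, 0, -1], [0, 0, 0.52, 0, 0, 0, -1], [0, 0, 0.68, 0, 0, 0, -1], [0.05, -0.06, 0.84, 0, 0, 0, -1], [0.15, -0.2, 0.92, 0, 0, 0, -1], [0.25, -0.34, 0.92, 0, 0, 0, -1], [0.35, -0.48, 0.92, 0, 0, 0, -1], [0.45, -0.62, 0.92, 0, 0, 0, -1], [0.55, -0.76, 0.92, 0, 0, 0, -1], [0.63, -0.9, 0.92, 0, 0, 0, -1], [0.64, -1, 0.92, 0, 0, 0, -1], [0.64, -1, 0.92, 0, 0, 0, -1]]}}

```text
time: 9.77
position: [585.0, 109.8, 192.9]
tool_rot: [[-0.529, 0.849, 0.002], [0.848, 0.529, -0.007], [-0.007, -0.003, -1.0]]
contact_force: [-1.1, -1.4, -4.3]
opening: 43.6
grip_force: 62.7
```

Request:
{"api": "servo_tool", "payload": {"targets": [[0, -0.14, 0, 0, 0, 0, -1], [0, -0.28, 0, 0, 0, 0, -1], [0, -0.35, 0, 0, 0, 0, -1], [0, -0.35, 0, 0, 0, 0, -1], [0, -0.35, 0, 0, 0, 0, -1], [0, -0.35, 0, 0, 0, 0, -1]]}}

```text
time: 10.27
position: [582.3, 35.8, 192.3]
tool_rot: [[-0.541, 0.841, -0.001], [0.841, 0.541, 0.001], [0.002, -0.001, -1.0]]
contact_force: [-0.2, 0.3, -3.7]
opening: 43.8
grip_force: 62.7
```

Run:
```python
from fit import *
wfit('box',(480,-35,np.radians(54)),'w5.png')
s=manip.get_state();print(s['opening'],s['grip_force'])
r=cut_out('wrist','stone');print([ (cv2.boundingRect(x['pixels'].astype(np.uint8)),x['confidence']) for x in r[:1]])
```

```text
box wrist [481.3 -34.4  53.6] cost 0.108 conf 0.85 mask bbox [88, 89, 177, 173]
t 10.3667 pos [582.6  36.7 192.4] yaw_y 32.9 tilt [-0.0008  0.001 ]
44.00951946467252 62.66972780227661
[((256, 138, 122, 243), 0.98)]
```

View pics/w5.png

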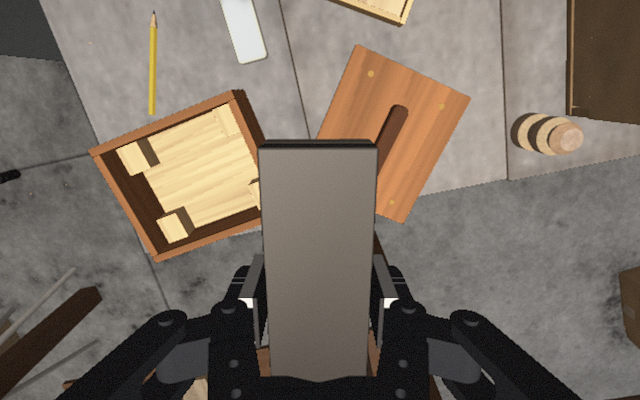

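The box is clear at left (88–265, 89–262), and the stone is held square at cols 258–378. Box ≈ (481, −34.3), yaw 53.9°. Now I'll rotate and go above it.

Request:
{"api": "servo_tool", "payload": {"targets": [[-0.05, -0.03, 0, 0, 0, -0.038, -1], [-0.1, -0.07, 0, 0, 0, -0.076, -1], [-0.15, -0.1, 0, 0, 0, -0.114, -1], [-0.2, -0.14, 0, 0, 0, -0.152, -1], [-0.25, -0.18, 0, 0, 0, -0.19, -1], [-0.3, -0.21, 0, 0, 0, -0.23, -1], [-0.35, -0.25, -0.06, 0, 0, -0.268, -1], [-0.4, -0.28, -0.12, 0, 0, -0.306, -1], [-0.408, -0.285, -0.24, 0, 0, -0.345, -1], [-0.408, -0.285, -0.36, 0, 0, -0.383, -1], [-0.408, -0.285, -0.44, 0, 0, -0.383, -1], [-0.408, -0.285, -0.48, 0, 0, -0.383, -1], [-0.408, -0.285, -0.48, 0, 0, -0.383, -1], [-0.408, -0.285, -0.48, 0, 0, -0.383, -1]]}}

```text
time: 11.58
position: [481.8, -36.2, 72.9]
tool_rot: [[0.59, 0.808, 0.0], [0.808, -0.59, 0.0], [0.0, 0.0, -1.0]]
contact_force: [0.5, 0.5, -2.6]
opening: 43.3
grip_force: 62.6
```

```bash
cat >> fit.py <<'E'
def st():
    s=manip.get_state(); a=s['tool_rot']; print('t',round(s['time'],2),'pos',np.round(s['position'],1),'yaw_y',round(np.degrees(np.arctan2(a[1,1],a[0,1])),2),'F',np.round(s['contact_force'],1),'open',round(s['opening'],1),'grip',round(s['grip_force'],1))
E
python3 - <<'E'
from fit import *
save('wrist','w6.png'); st(); save('top','t6.png')
a=cv2.imread('pics/w6.png');b=cv2.imread('pics/t6.png')[150:300,340:500]
cv2.imwrite('pics/c6.png',np.hstack([cv2.resize(a,(480,300)),cv2.resize(b,(320,300))]))
E
```

```text
t 11.63 pos [482.4 -36.4  73.5] yaw_y -36.15 F [-0.6 -0.1 -3.3] open 43.5 grip 62.6
```

View pics/c6.png

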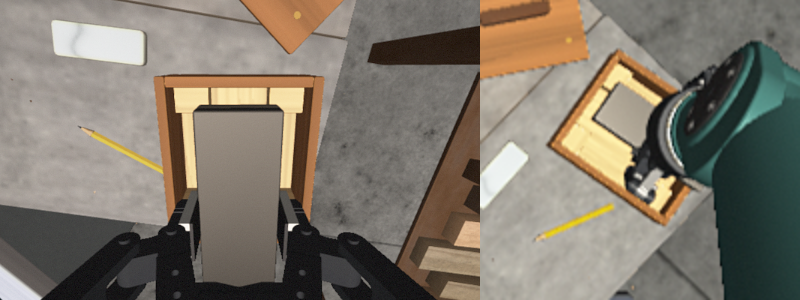

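Request:
{"api": "servo_tool", "payload": {"targets": [[-0.003, 0.002, -0.08, 0, 0, 0, -1], [-0.003, 0.002, -0.16, 0, 0, 0, -1], [-0.003, 0.002, -0.24, 0, 0, 0, -1], [-0.003, 0.002, -0.3, 0, 0, 0, -1], [-0.003, 0.002, -0.34, 0, 0, 0, -1], [-0.003, 0.002, -0.37, 0, 0, 0, -1], [-0.003, 0.002, -0.38, 0, 0, 0, -1], [-0.003, 0.002, -0.38, 0, 0, 0, -1], [-0.003, 0.002, -0.38, 0, 0, 0, -1]]}}

```text
time: 12.43
position: [481.2, -36.2, -21.6]
tool_rot: [[0.591, 0.807, 0.002], [0.807, -0.591, -0.0], [0.001, 0.001, -1.0]]
contact_force: [-0.2, 0.5, -3.8]
opening: 43.6
grip_force: 62.6
```

Request:
{"api": "servo_tool", "payload": {"targets": [[0, 0, -0.01, 0, 0, 0, -1], [0, 0, -0.02, 0, 0, 0, -1], [0, 0, -0.024, 0, 0, 0, -1], [0, 0, -0.024, 0, 0, 0, -1]]}}

```text
time: 12.77
position: [480.3, -36.0, -28.3]
tool_rot: [[0.591, 0.807, -0.0], [0.807, -0.591, 0.0], [0.0, -0.0, -1.0]]
contact_force: [-0.8, -0.8, -3.7]
opening: 44.0
grip_force: 62.6
```

Request:
{"api": "servo_tool", "payload": {"targets": [[0, 0, -0.004, 0, 0, 0, -1], [0, 0, -0.006, 0, 0, 0, -1], [0, 0, -0.006, 0, 0, 0, -1]]}}

```text
time: 13.02
position: [480.3, -36.1, -29.9]
tool_rot: [[0.591, 0.807, -0.0], [0.807, -0.591, -0.0], [-0.0, -0.0, -1.0]]
contact_force: [0.4, 0.5, -3.2]
opening: 43.6
grip_force: 62.6
```

Request:
{"api": "servo_tool", "payload": {"targets": [[0, 0, -0.003, 0, 0, 0, -1], [0, 0, -0.004, 0, 0, 0, -1], [0, 0, -0.004, 0, 0, 0, -1]]}}

```text
time: 13.27
position: [480.4, -36.1, -30.2]
tool_rot: [[0.591, 0.807, 0.0], [0.807, -0.591, 0.0], [0.001, 0.0, -1.0]]
contact_force: [-1.3, 0.7, 4.3]
opening: 43.7
grip_force: 63.6
```

On the floor. Releasing to a 60 mm opening and retreating.

Request:
{"api": "servo_tool", "payload": {"targets": [[0, 0, 0, 0, 0, 0, 0.2], [0, 0, 0, 0, 0, 0, 0.4], [0, 0, 0, 0, 0, 0, 0.4], [0, 0, 0, 0, 0, 0, 0.4], [0, 0, 0.06, 0, 0, 0, 0.4], [0, 0, 0.16, 0, 0, 0, 0.4], [0, 0, 0.3, 0, 0, 0, 0.4], [0, 0, 0.46, 0, 0, 0, 0.4], [0, 0, 0.62, 0, 0, 0, 0.4], [0, 0, 0.78, 0, 0, 0, 0.4], [0, 0, 0.9, 0, 0, 0, 0.4], [0, 0, 0.9, 0, 0, 0, 0.4], [0, 0, 0.9, 0, 0, 0, 0.4]]}}

```text
time: 14.35
position: [480.9, -35.5, 195.5]
tool_rot: [[0.59, 0.808, 0.003], [0.808, -0.59, 0.002], [0.003, 0.001, -1.0]]
contact_force: [-0.6, -0.5, -1.0]
opening: 60.0
grip_force: 0.0
```

Run:
```python
from fit import *
b=wfit('box',(481,-34.3,np.radians(53.9)),'w7.png')
wfit('stone',(481,-35,np.radians(53.9)),None,6)
st()
```

```text
box wrist [481.5 -34.3  53.8] cost 0.254 conf 0.63 mask bbox [248, 95, 142, 153]
t 14.45 pos [478.9 -35.4 193.3] yaw_y -36.17 tilt [-0.0026  0.0006]
stone wrist [478.8 -35.4  53.9] cost 0.034 conf 0.85 mask bbox [297, 108, 45, 118]
t 14.55 pos [478.7 -35.7 192.7] yaw_y -36.19 tilt [-0.0039 -0.0001]
t 14.55 pos [478.7 -35.7 192.7] yaw_y -36.19 F [ 1.2  0.2 -0.7] open 60.0 grip 0.0
```

View pics/w7.png

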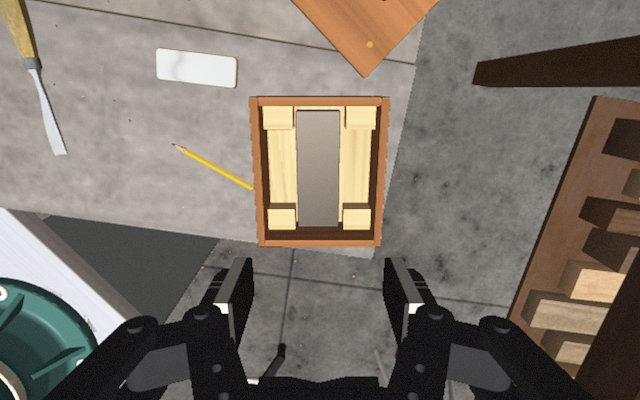

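Stone lies centred in the channel ((318,168), ends clear of the walls), box at (481.3,−34.4). Next, the tray.

Request:
{"api": "servo_tool", "payload": {"targets": [[0.02, 0.14, 0, 0, 0, -0.03, 0.4], [0.04, 0.28, 0, 0, 0, -0.06, 0], [0.06, 0.42, 0, 0, 0, -0.1, -0.48], [0.08, 0.56, 0, 0, 0, -0.14, -0.48], [0.1, 0.7, 0, 0, 0, -0.18, -0.48], [0.12, 0.84, 0, 0, 0, -0.218, -0.48], [0.147, 1, 0, 0, 0, -0.218, -0.48], [0.147, 1, 0, 0, 0, -0.218, -0.48], [0.147, 1, 0, 0, 0, -0.218, -0.48], [0.147, 1, 0, 0, 0, -0.218, -0.48], [0.147, 1, 0, 0, 0, -0.218, -0.48]]}}

```text
time: 15.47
position: [516.4, 211.7, 193.5]
tool_rot: [[0.969, 0.249, -0.002], [0.249, -0.969, -0.002], [-0.002, 0.001, -1.0]]
contact_force: [0.3, -0.3, -0.7]
opening: 22.2
grip_force: 0.0
```

Run:
```python
from fit import *
b=wfit('tray',(508.7,244.5,np.radians(104.6)),'w8.png')
cam=wristcam(); s=manip.get_state()
X=[[508.7+(-27.5)*np.cos(1.8256)-v*np.sin(1.8256),244.5+(-27.5)*np.sin(1.8256)+v*np.cos(1.8256),24] for v in (-47,47)]
print(proj(cam,np.array(X)).round(1)); st()
```

```text
tray wrist [510.  244.8 104.6] cost 0.017 conf 0.58 mask bbox [225, 114, 123, 99]
t 15.5667 pos [516.8 211.7 194. ] yaw_y -75.64 tilt [-0.0009 -0.0004]
[[312.8 122.8]
 [313.7 210.3]]
t 15.57 pos [516.8 211.7 194. ] yaw_y -75.64 F [ 0.3  0.  -1. ] open 21.9 grip 0.0
```

View pics/w8.png

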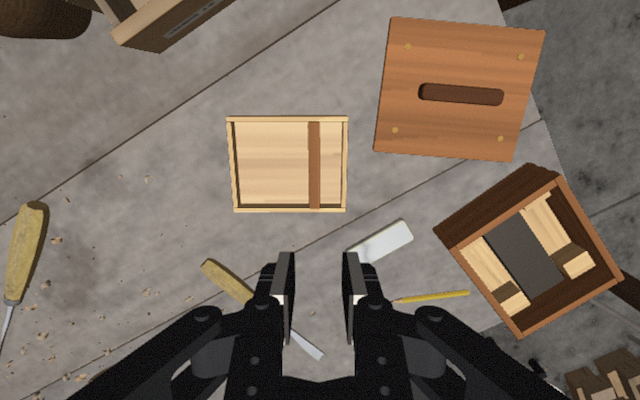

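Divider appears at cols 308–321, where it was predicted (314). The fit is tight, so I'll descend.

Request:
{"api": "servo_tool", "payload": {"targets": [[0.001, 0.026, -0.12, 0, 0, 0.001, -0.48], [0.001, 0.026, -0.26, 0, 0, 0.001, -0.48], [0.001, 0.026, -0.4, 0, 0, 0.001, -0.48], [0.001, 0.026, -0.54, 0, 0, 0.001, -0.48], [0.001, 0.026, -0.68, 0, 0, 0.001, -0.48], [0.001, 0.026, -0.76, 0, 0, 0.001, -0.48], [0.001, 0.026, -0.76, 0, 0, 0.001, -0.48], [0.001, 0.026, -0.76, 0, 0, 0.001, -0.48]]}}

```text
time: 16.23
position: [517.1, 218.8, 4.0]
tool_rot: [[0.968, 0.252, -0.001], [0.252, -0.968, -0.001], [-0.002, 0.001, -1.0]]
contact_force: [-0.4, 0.0, -0.3]
opening: 22.6
grip_force: 0.0
```

Run:
```python
from fit import *
st(); cam=wristcam(); im=save('wrist','w9.png')
p=(510,244.8,np.radians(104.6)); c,s=np.cos(p[2]),np.sin(p[2])
X=np.array([[510+c*x-s*y,244.8+s*x+c*y,24] for x in (-33.5,-21.5) for y in (-47,-20)]); print(proj(cam,X).round(0).tolist())
cv2.imwrite('pics/c9.png',cv2.resize(im[120:320,180:460,::-1],(700,500)))
```

```text
t 16.23 pos [517.1 218.8   4. ] yaw_y -75.4 F [-0.4  0.  -0.3] open 22.6 grip 0.0
[[334.0, 164.0], [333.0, 216.0], [309.0, 164.0], [310.0, 216.0]]
```

View pics/c9.png

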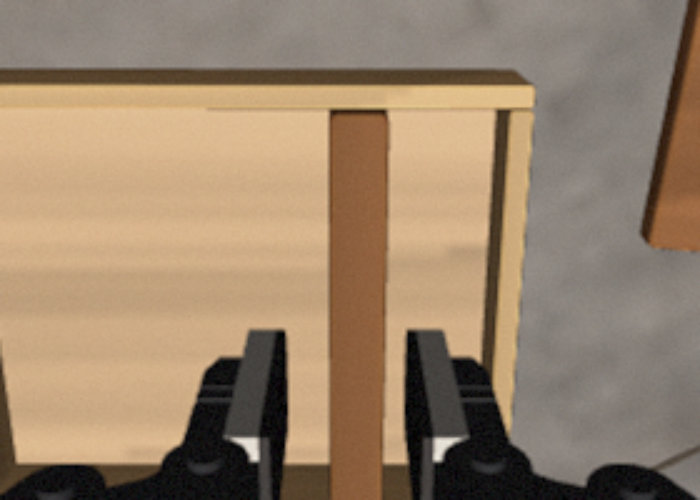

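Divider centre is at crop col 358 against finger midpoint 346, so I'll shift 2.4 mm in −y and descend slowly.

Request:
{"api": "servo_tool", "payload": {"targets": [[0.002, -0.009, 0, 0, 0, 0, -0.48], [0.002, -0.009, 0, 0, 0, 0, -0.48], [0.002, -0.009, -0.04, 0, 0, 0, -0.48], [0.002, -0.009, -0.08, 0, 0, 0, -0.48], [0.002, -0.009, -0.08, 0, 0, 0, -0.48]]}}

```text
time: 16.7
position: [516.7, 218.4, -17.2]
tool_rot: [[0.967, 0.255, -0.002], [0.255, -0.967, -0.0], [-0.002, -0.0, -1.0]]
contact_force: [-0.3, 1.5, -0.4]
opening: 22.2
grip_force: 0.0
```

Request:
{"api": "servo_tool", "payload": {"targets": [[0, 0, -0.03, 0, 0, 0, -0.48], [0, 0, -0.05, 0, 0, 0, -0.48], [0, 0, -0.06, 0, 0, 0, -0.48], [0, 0, -0.06, 0, 0, 0, -0.48]]}}

```text
time: 17.03
position: [517.4, 217.9, -31.6]
tool_rot: [[0.967, 0.254, -0.001], [0.254, -0.967, -0.0], [-0.001, 0.0, -1.0]]
contact_force: [-0.3, 0.4, -0.3]
opening: 22.2
grip_force: 0.0
```

Request:
{"api": "servo_tool", "payload": {"targets": [[0, 0, 0, 0, 0, 0, -1], [0, 0, 0, 0, 0, 0, -1], [0, 0, 0, 0, 0, 0, -1], [0, 0, 0, 0, 0, 0, -1], [0, 0, 0, 0, 0, 0, -1], [0, 0, 0, 0, 0, 0, -1]]}}

```text
time: 17.53
position: [517.8, 218.2, -30.8]
tool_rot: [[0.967, 0.255, -0.0], [0.255, -0.967, 0.0], [-0.0, -0.0, -1.0]]
contact_force: [-0.9, 0.4, -1.7]
opening: 10.1
grip_force: 60.8
```

Request:
{"api": "servo_tool", "payload": {"targets": [[0, 0, 0.04, 0, 0, 0, -1], [0, 0, 0.1, 0, 0, 0, -1], [0, 0, 0.2, 0, 0, 0, -1], [0, 0, 0.32, 0, 0, 0, -1], [0, 0, 0.45, 0, 0, 0, -1], [0, 0, 0.5, 0, 0, 0, -1], [0, 0, 0.5, 0, 0, 0, -1], [0, 0, 0.5, 0, 0, 0, -1]]}}

```text
time: 18.2
position: [517.7, 218.6, 94.6]
tool_rot: [[0.967, 0.255, 0.001], [0.255, -0.967, 0.001], [0.001, -0.001, -1.0]]
contact_force: [-0.3, 0.5, -1.9]
opening: 10.5
grip_force: 60.8
```

Run:
```python
from fit import *
st(); s=manip.get_state(); cam=wristcam(); im=save('wrist','w10.png')
r=cut_out('wrist','tray'); m=r[0]['pixels']; print(r[0]['confidence'],cv2.boundingRect(m.astype(np.uint8)))
# predicted tray outline in tool frame if perfectly held: underside tool z = -(31.6), divider at tool y=0, tray -x -> +? 
T=np.array(camera_model('wrist')['T_tool_cam']); I=np.linalg.inv(T); K=np.array(camera_model('wrist')['K'])
from itertools import product
# tool y = (0.254,-0.967) = -tray x ; tool x=(0.967,0.254) = -tray y
for z in (20,):
  for x,y in product((-62.5,62.5),(-52,52)):
    q=I@np.array([-y,-(x+27.5),-z-31.6+0.0+ (63.2-31.6) *0 ,1]); 
    q=I@np.array([-y,-(x+27.5),-31.6-z+0,1]); p=K@q[:3]; print((x,y),(p[:2]/p[2]).round(0))
```

```text
t 18.2 pos [517.7 218.6  94.6] yaw_y -75.23 F [-0.3  0.5 -1.9] open 10.5 grip 60.8
0.69 (92, 160, 313, 216)
(-62.5, -52) [411. 167.]
(-62.5, 52) [393. 378.]
(62.5, -52) [ 89. 168.]
(62.5, 52) [135. 378.]
```

View pics/w10.png

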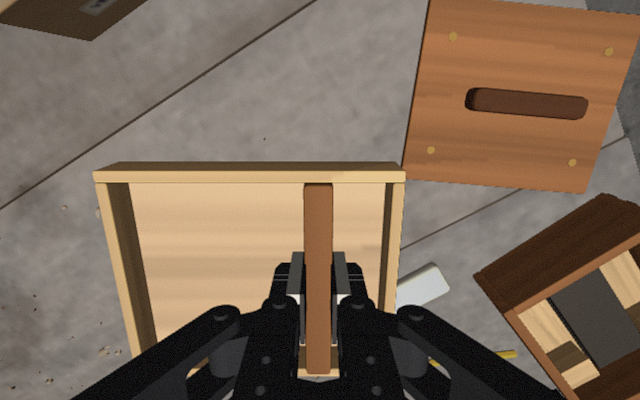

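Tray hangs level on its divider (cols 93–405, rim row 172). I'll carry it over the box.

Request:
{"api": "servo_tool", "payload": {"targets": [[-0.02, -0.1, 0, 0, 0, -0.03, -1], [-0.04, -0.22, 0, 0, 0, -0.06, -1], [-0.07, -0.34, 0, 0, 0, -0.09, -1], [-0.1, -0.46, 0, 0, 0, -0.12, -1], [-0.12, -0.58, 0, 0, 0, -0.15, -1], [-0.15, -0.7, 0, 0, 0, -0.18, -1], [-0.17, -0.82, 0, 0, 0, -0.21, -1], [-0.19, -0.94, 0, 0, 0, -0.24, -1], [-0.207, -1, 0, 0, 0, -0.27, -1], [-0.207, -1, 0, 0, 0, -0.283, -1], [-0.207, -1, 0, 0, 0, -0.283, -1], [-0.207, -1, 0, 0, 0, -0.283, -1]]}}

```text
time: 19.3
position: [465.2, -31.7, 93.1]
tool_rot: [[0.807, -0.59, -0.003], [-0.59, -0.807, -0.0], [-0.002, 0.002, -1.0]]
contact_force: [0.0, 0.3, -1.9]
opening: 10.3
grip_force: 60.8
```

Request:
{"api": "servo_tool", "payload": {"targets": [[0, -0.05, 0, 0, 0, 0, -1], [0, -0.1, 0, 0, 0, 0, -1], [0, -0.103, -0.06, 0, 0, 0, -1], [0, -0.103, -0.1, 0, 0, 0, -1], [0, -0.103, -0.1, 0, 0, 0, -1], [0, -0.103, -0.1, 0, 0, 0, -1]]}}

```text
time: 19.8
position: [465.6, -56.7, 68.5]
tool_rot: [[0.808, -0.589, -0.002], [-0.589, -0.808, 0.001], [-0.002, 0.001, -1.0]]
contact_force: [0.0, -0.3, -1.5]
opening: 10.6
grip_force: 60.7
```

Run:
```python
from fit import *
st(); cam=wristcam(); im=save('wrist','w11.png'); print(cam['R']@np.zeros(3)+0)
p=(481.2,-34.4,np.radians(53.85)); c,s=np.cos(p[2]),np.sin(p[2])
out=im[:,:,::-1].copy()
Xb=np.array([[p[0]+c*x-s*y,p[1]+s*x+c*y,58] for x,y in ((-74.5,-64),(74.5,-64),(74.5,64),(-74.5,64))])
q=proj(cam,Xb); print(q.round(0).tolist()); cv2.polylines(out,[q.astype(int)],True,(0,0,255),1)
cv2.imwrite('pics/c11.png',out)
```

```text
t 19.8 pos [465.6 -56.7  68.5] yaw_y -126.08 F [ 0.  -0.3 -1.5] open 10.6 grip 60.7
[0. 0. 0.]
[[406.0, 120.0], [134.0, 120.0], [167.0, 316.0], [390.0, 316.0]]
```

View pics/c11.png

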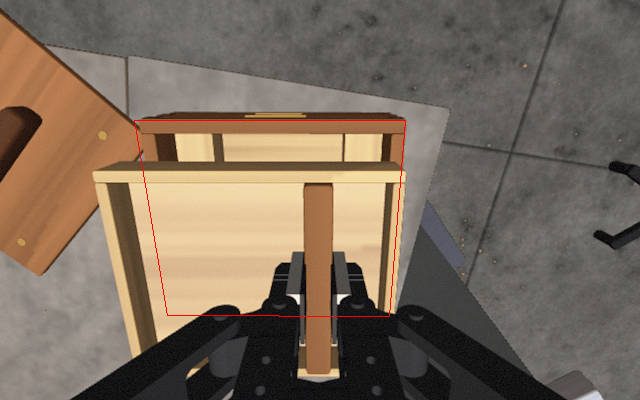

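The overlay of the box pose lands on the rim (135–405, row 120). The tray is about 1 mm off in tool x, so I'll correct that and lower.

Request:
{"api": "servo_tool", "payload": {"targets": [[0.003, -0.002, -0.06, 0, 0, 0, -1], [0.003, -0.002, -0.12, 0, 0, 0, -1], [0.003, -0.002, -0.16, 0, 0, 0, -1], [0.003, -0.002, -0.2, 0, 0, 0, -1], [0.003, -0.002, -0.235, 0, 0, 0, -1], [0.003, -0.002, -0.235, 0, 0, 0, -1], [0.003, -0.002, -0.235, 0, 0, 0, -1]]}}

```text
time: 20.43
position: [467.2, -57.9, 10.6]
tool_rot: [[0.807, -0.59, 0.0], [-0.59, -0.807, 0.0], [0.0, -0.0, -1.0]]
contact_force: [-0.0, 0.0, -2.2]
opening: 10.4
grip_force: 60.7
```

Request:
{"api": "servo_tool", "payload": {"targets": [[0, 0, -0.008, 0, 0, 0, -1], [0, 0, -0.016, 0, 0, 0, -1], [0, 0, -0.016, 0, 0, 0, -1]]}}

```text
time: 20.68
position: [467.1, -58.0, 6.6]
tool_rot: [[0.807, -0.59, 0.001], [-0.59, -0.807, 0.0], [0.0, -0.0, -1.0]]
contact_force: [-0.6, 0.7, -1.2]
opening: 10.2
grip_force: 60.7
```

Request:
{"api": "servo_tool", "payload": {"targets": [[0, 0, -0.006, 0, 0, 0, -1], [0, 0, -0.008, 0, 0, 0, -1], [0, 0, -0.008, 0, 0, 0, -1]]}}

```text
time: 20.93
position: [466.9, -58.1, 4.5]
tool_rot: [[0.807, -0.591, -0.0], [-0.591, -0.807, 0.0], [-0.0, -0.0, -1.0]]
contact_force: [0.5, -0.5, -1.2]
opening: 10.5
grip_force: 60.7
```

Request:
{"api": "servo_tool", "payload": {"targets": [[0, 0, -0.006, 0, 0, 0, -1], [0, 0, -0.008, 0, 0, 0, -1], [0, 0, -0.008, 0, 0, 0, -1]]}}

```text
time: 21.18
position: [466.8, -58.1, 2.3]
tool_rot: [[0.807, -0.591, -0.0], [-0.591, -0.807, 0.0], [-0.0, 0.0, -1.0]]
contact_force: [0.3, 0.0, -1.1]
opening: 10.5
grip_force: 60.7
```

Request:
{"api": "servo_tool", "payload": {"targets": [[0, 0, -0.006, 0, 0, 0, -1], [0, 0, -0.008, 0, 0, 0, -1], [0, 0, -0.008, 0, 0, 0, -1]]}}

```text
time: 21.43
position: [466.8, -58.1, 0.3]
tool_rot: [[0.807, -0.591, -0.0], [-0.591, -0.807, 0.0], [-0.0, 0.0, -1.0]]
contact_force: [0.1, 0.3, -2.0]
opening: 10.7
grip_force: 60.8
```

Request:
{"api": "servo_tool", "payload": {"targets": [[0, 0, -0.004, 0, 0, 0, -1], [0, 0, -0.005, 0, 0, 0, -1], [0, 0, -0.005, 0, 0, 0, -1]]}}

```text
time: 21.68
position: [466.9, -58.0, 0.1]
tool_rot: [[0.807, -0.591, 0.001], [-0.591, -0.807, 0.001], [-0.0, -0.002, -1.0]]
contact_force: [-2.1, 1.3, 9.4]
opening: 10.3
grip_force: 62.4
```

Request:
{"api": "servo_tool", "payload": {"targets": [[0, 0, -0.004, 0, 0, 0, -1], [0, 0, -0.004, 0, 0, 0, -1], [0, 0, -0.004, 0, 0, 0, -1]]}}

```text
time: 21.93
position: [466.9, -58.0, 0.0]
tool_rot: [[0.806, -0.592, 0.002], [-0.592, -0.806, 0.003], [-0.0, -0.003, -1.0]]
contact_force: [-2.6, 2.0, 21.8]
opening: 10.9
grip_force: 64.0
```

Seated on the blocks. I'll release, retreat and look.

Request:
{"api": "servo_tool", "payload": {"targets": [[0, 0, 0.008, 0, 0, 0, -0.48], [0, 0, 0.008, 0, 0, 0, -0.48], [0, 0, 0.008, 0, 0, 0, -0.48], [0, 0, 0.008, 0, 0, 0, -0.48], [0, 0, 0.06, 0, 0, 0, -0.48], [0, 0, 0.14, 0, 0, 0, -0.48], [0, 0, 0.28, 0, 0, 0, -0.48], [0, 0, 0.42, 0, 0, 0, -0.48], [0, 0, 0.56, 0, 0, 0, -0.48], [0, 0, 0.7, 0, 0, 0, -0.48], [0, 0, 0.78, 0, 0, 0, -0.48], [0, 0, 0.78, 0, 0, 0, -0.48], [0, 0, 0.78, 0, 0, 0, -0.48]]}}

```text
time: 23.02
position: [467.4, -57.8, 193.7]
tool_rot: [[0.807, -0.59, 0.002], [-0.59, -0.807, 0.0], [0.001, -0.001, -1.0]]
contact_force: [-0.3, 0.3, -0.4]
opening: 21.7
grip_force: 0.0
```

Run:
```python
from fit import *
st(); wfit('tray',(481.2,-34.4,np.radians(53.85)),'w12.png',31)
wfit('tray',(481.2,-34.4,np.radians(53.85)),None,31)
```

```text
t 23.02 pos [467.4 -57.8 193.7] yaw_y -126.16 F [-0.3  0.3 -0.4] open 21.7 grip 0.0
tray wrist [482.4 -33.9  53.8] cost 0.026 conf 0.67 mask bbox [224, 121, 132, 104]
t 23.1167 pos [465.9 -57.5 192.1] yaw_y -126.18 tilt [-0.0021  0.0005]
tray wrist [482.2 -33.9  53.8] cost 0.023 conf 0.72 mask bbox [222, 119, 135, 106]
t 23.2167 pos [465.7 -57.7 191.9] yaw_y -126.21 tilt [-0.003   0.0001]
```

Request:
{"api": "servo_tool", "payload": {"targets": [[-0.01, 0.1, 0, 0, 0, -0.02, -0.1], [-0.03, 0.24, 0, 0, 0, -0.038, 0.4], [-0.05, 0.38, 0, 0, 0, -0.038, 0.4], [-0.08, 0.52, 0, 0, 0, -0.038, 0.4], [-0.104, 0.66, 0, 0, 0, -0.038, 0.4], [-0.104, 0.712, 0, 0, 0, -0.038, 0.4], [-0.104, 0.712, 0, 0, 0, -0.038, 0.4], [-0.104, 0.712, 0, 0, 0, -0.038, 0.4], [-0.104, 0.712, 0, 0, 0, -0.038, 0.4]]}}

```text
time: 23.97
position: [440.8, 118.4, 193.0]
tool_rot: [[0.729, -0.684, -0.0], [-0.684, -0.729, -0.001], [0.001, 0.001, -1.0]]
contact_force: [-0.6, -0.5, -0.5]
opening: 59.8
grip_force: 0.0
```

Run:
```python
from fit import *
st(); wfit('slip',(441,120,np.radians(47)),'w13.png')
wfit('slip',(441,120,np.radians(47)))
a=cv2.imread('pics/w12.png');b=cv2.imread('pics/w13.png')
cv2.imwrite('pics/c13.png',np.hstack([cv2.resize(a,(400,250)),cv2.resize(b,(400,250))]))
```

```text
t 23.97 pos [440.8 118.4 193. ] yaw_y -133.16 F [-0.6 -0.5 -0.5] open 59.8 grip 0.0
slip wrist [442.1 119.1  46.1] cost 0.062 conf 0.8 mask bbox [304, 127, 28, 73]
t 24.0667 pos [441.  118.1 193.2] yaw_y -133.24 tilt [ 0.0002 -0.0004]
slip wrist [441.7 119.2  47.1] cost 0.06 conf 0.66 mask bbox [303, 128, 29, 72]
t 24.1667 pos [441.1 118.4 193.3] yaw_y -133.22 tilt [0.0002 0.0001]
```

View pics/c13.png

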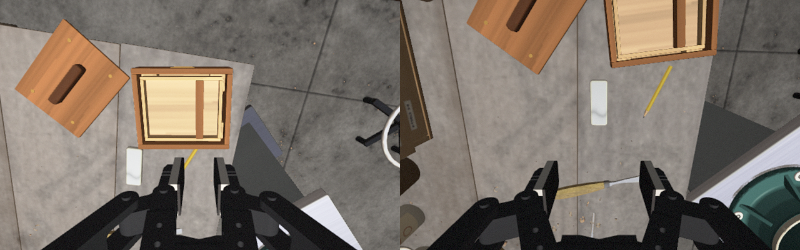

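Left half: the tray sits squarely in the box, divider at right. Right half: slip at (599,103) directly under the tool, pencil clear of the fingers. Grasping the slip.

Request:
{"api": "servo_tool", "payload": {"targets": [[0.003, 0.003, -0.14, 0, 0, 0, 0.4], [0.003, 0.003, -0.28, 0, 0, 0, 0.4], [0.003, 0.003, -0.42, 0, 0, 0, 0.4], [0.003, 0.003, -0.56, 0, 0, 0, 0.4], [0.003, 0.003, -0.7, 0, 0, 0, 0.4], [0.003, 0.003, -0.8, 0, 0, 0, 0.4], [0.003, 0.003, -0.87, 0, 0, 0, 0.4], [0.003, 0.003, -0.91, 0, 0, 0, 0.4], [0.003, 0.003, -0.912, 0, 0, 0, 0.4], [0.003, 0.003, -0.912, 0, 0, 0, 0.4]]}}

```text
time: 25.0
position: [441.9, 119.8, -34.9]
tool_rot: [[0.73, -0.684, -0.0], [-0.684, -0.73, -0.0], [-0.0, 0.0, -1.0]]
contact_force: [0.3, -0.7, 0.1]
opening: 59.7
grip_force: 0.0
```

Request:
{"api": "servo_tool", "payload": {"targets": [[0, 0, 0, 0, 0, 0, 0], [0, 0, 0, 0, 0, 0, -0.2], [0, 0, 0, 0, 0, 0, -1], [0, 0, 0, 0, 0, 0, -1], [0, 0, 0, 0, 0, 0, -1], [0, 0, 0, 0, 0, 0, -1], [0, 0, 0, 0, 0, 0, -1]]}}

```text
time: 25.58
position: [442.2, 120.5, -33.6]
tool_rot: [[0.731, -0.683, 0.002], [-0.683, -0.731, 0.0], [0.001, -0.002, -1.0]]
contact_force: [-0.4, 0.0, 4.7]
opening: 28.1
grip_force: 59.2
```

Request:
{"api": "servo_tool", "payload": {"targets": [[0, 0, 0.04, 0, 0, 0, -1], [0, 0, 0.12, 0, 0, 0, -1], [0, 0, 0.24, 0, 0, 0, -1], [0, 0, 0.36, 0, 0, 0.01, -1], [0.03, -0.08, 0.416, 0, 0, 0.02, -1], [0.07, -0.2, 0.416, 0, 0, 0.038, -1], [0.11, -0.32, 0.416, 0, 0, 0.038, -1], [0.15, -0.44, 0.416, 0, 0, 0.038, -1], [0.18, -0.52, 0.416, 0, 0, 0.038, -1], [0.199, -0.558, 0.416, 0, 0, 0.038, -1], [0.199, -0.558, 0.416, 0, 0, 0.038, -1], [0.199, -0.558, 0.416, 0, 0, 0.038, -1], [0.199, -0.558, 0.416, 0, 0, 0.038, -1]]}}

```text
time: 26.67
position: [490.4, -16.8, 68.9]
tool_rot: [[0.808, -0.589, -0.002], [-0.589, -0.808, 0.002], [-0.002, -0.0, -1.0]]
contact_force: [-0.1, 0.5, -1.1]
opening: 28.3
grip_force: 59.7
```

Run:
```python
from fit import *
st(); cam=wristcam(); im=save('wrist','w14.png'); out=im[:,:,::-1].copy()
p=(482.1,-34.1,np.radians(53.85)); c,s=np.cos(p[2]),np.sin(p[2])
for z,x0,x1,y0,y1 in ((51,-21.5,57.5,-47,47),):
    X=np.array([[p[0]+c*x-s*y,p[1]+s*x+c*y,z] for x,y in ((x0,y0),(x1,y0),(x1,y1),(x0,y1))]); q=proj(cam,X); print(q.round(0).tolist()); cv2.polylines(out,[q.astype(int)],True,(0,0,255),1)
cv2.imwrite('pics/c14.png',out)
r=cut_out('wrist','slip'); print(r and (r[0]['confidence'],cv2.boundingRect(r[0]['pixels'].astype(np.uint8))))
```

```text
t 26.67 pos [490.4 -16.8  68.9] yaw_y -126.09 F [-0.1  0.5 -1.1] open 28.3 grip 59.7
[[389.0, 142.0], [253.0, 142.0], [261.0, 283.0], [379.0, 283.0]]
(0.61, (283, 184, 71, 160))
```

View pics/c14.png

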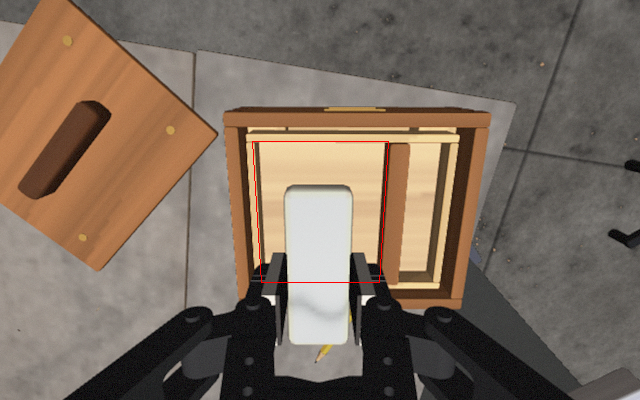

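Slip is held square at cols 284–352, over the larger compartment outlined at 253–389. Lowering. (That was picture 14; from here on only numbers.)

Request:
{"api": "servo_tool", "payload": {"targets": [[0, 0, -0.06, 0, 0, 0, -1], [0, 0, -0.12, 0, 0, 0, -1], [0, 0, -0.17, 0, 0, 0, -1], [0, 0, -0.21, 0, 0, 0, -1], [0, 0, -0.236, 0, 0, 0, -1], [0, 0, -0.236, 0, 0, 0, -1], [0, 0, -0.236, 0, 0, 0, -1]]}}

```text
time: 27.35
position: [491.1, -18.2, 10.1]
tool_rot: [[0.807, -0.59, -0.001], [-0.59, -0.807, 0.0], [-0.001, 0.0, -1.0]]
contact_force: [-0.1, -0.1, -1.0]
opening: 28.0
grip_force: 59.7
```

Request:
{"api": "servo_tool", "payload": {"targets": [[0, 0, -0.008, 0, 0, 0, -1], [0, 0, -0.016, 0, 0, 0, -1], [0, 0, -0.016, 0, 0, 0, -1]]}}

```text
time: 27.6
position: [491.6, -18.7, 6.3]
tool_rot: [[0.807, -0.591, 0.0], [-0.591, -0.807, 0.0], [0.0, -0.0, -1.0]]
contact_force: [0.1, -0.1, -0.4]
opening: 27.7
grip_force: 59.7
```

Request:
{"api": "servo_tool", "payload": {"targets": [[0, 0, -0.006, 0, 0, 0, -1], [0, 0, -0.01, 0, 0, 0, -1], [0, 0, -0.01, 0, 0, 0, -1]]}}

```text
time: 27.85
position: [491.3, -18.8, 3.6]
tool_rot: [[0.807, -0.591, -0.0], [-0.591, -0.807, 0.0], [-0.0, -0.0, -1.0]]
contact_force: [-0.0, -0.2, -0.4]
opening: 27.9
grip_force: 59.7
```

Request:
{"api": "servo_tool", "payload": {"targets": [[0, 0, -0.006, 0, 0, 0, -1], [0, 0, -0.008, 0, 0, 0, -1], [0, 0, -0.008, 0, 0, 0, -1]]}}

```text
time: 28.1
position: [491.3, -18.9, 1.6]
tool_rot: [[0.807, -0.591, -0.0], [-0.591, -0.807, 0.0], [-0.0, 0.0, -1.0]]
contact_force: [-1.5, 0.6, -1.0]
opening: 27.9
grip_force: 59.7
```

Request:
{"api": "servo_tool", "payload": {"targets": [[0, 0, -0.004, 0, 0, 0, -1], [0, 0, -0.005, 0, 0, 0, -1], [0, 0, -0.005, 0, 0, 0, -1]]}}

```text
time: 28.35
position: [491.4, -18.8, 1.4]
tool_rot: [[0.807, -0.591, 0.001], [-0.591, -0.807, 0.002], [-0.0, -0.002, -1.0]]
contact_force: [-1.6, 0.0, 9.6]
opening: 28.4
grip_force: 61.0
```

Request:
{"api": "servo_tool", "payload": {"targets": [[0, 0, -0.003, 0, 0, 0, -1], [0, 0, -0.004, 0, 0, 0, -1], [0, 0, -0.004, 0, 0, 0, -1]]}}

```text
time: 28.6
position: [491.4, -18.8, 1.3]
tool_rot: [[0.806, -0.591, 0.001], [-0.591, -0.806, 0.003], [-0.001, -0.003, -1.0]]
contact_force: [-3.3, 3.0, 20.9]
opening: 28.0
grip_force: 62.2
```

Set down. Releasing, retreating and checking numerically.

Request:
{"api": "servo_tool", "payload": {"targets": [[0, 0, 0.008, 0, 0, 0, -0.25], [0, 0, 0.008, 0, 0, 0, -0.06], [0, 0, 0.008, 0, 0, 0, -0.06], [0, 0, 0.008, 0, 0, 0, -0.06], [0, 0, 0.06, 0, 0, 0, -0.06], [0, 0, 0.14, 0, 0, 0, -0.06], [0, 0, 0.28, 0, 0, 0, -0.06], [0, 0, 0.42, 0, 0, 0, -0.06], [0, 0, 0.56, 0, 0, 0, -0.06], [0, 0, 0.7, 0, 0, 0, -0.06], [0, 0, 0.78, 0, 0, 0, -0.06], [0, 0, 0.78, 0, 0, 0, -0.06], [0, 0, 0.78, 0, 0, 0, -0.06]]}}

```text
time: 29.68
position: [491.9, -18.5, 194.9]
tool_rot: [[0.807, -0.59, 0.002], [-0.59, -0.807, 0.001], [0.001, -0.001, -1.0]]
contact_force: [-0.3, 0.8, 0.0]
opening: 40.1
grip_force: 0.0
```

Run:
```python
from fit import *
b=np.array([482.1,-34.1]);c,s=np.cos(np.radians(53.85)),np.sin(np.radians(53.85))
st(); x=wfit('slip',(492,-19.5,np.radians(53.85)),'w15.png',35); d=x[:2]-b; print('slip in tray',c*d[0]+s*d[1],-s*d[0]+c*d[1])
wfit('tray',(481.2,-34.4,np.radians(53.85)),None,31)
```

```text
t 29.68 pos [491.9 -18.5 194.9] yaw_y -126.16 F [-0.3  0.8  0. ] open 40.1 grip 0.0
slip wrist [493.2 -18.7  53.4] cost 0.083 conf 0.76 mask bbox [304, 131, 31, 79]
t 29.7833 pos [490.4 -18.3 193.3] yaw_y -126.18 tilt [-0.0022  0.0003]
slip in tray 19.001709772889342 0.0796770110595677
no mask
```

Request:
{"api": "servo_tool", "payload": {"targets": [[0.05, 0.05, 0, 0, 0, 0.04, 0.2], [0.1, 0.1, 0, 0, 0, 0.08, 0.2], [0.15, 0.15, 0, 0, 0, 0.12, 0.2], [0.2, 0.2, 0, 0, 0, 0.16, 0.2], [0.25, 0.25, 0, 0, 0, 0.2, 0.2], [0.3, 0.3, 0, 0, 0, 0.24, 0.2], [0.35, 0.35, 0, 0, 0, 0.28, 0.2], [0.4, 0.4, 0, 0, 0, 0.32, 0.2], [0.45, 0.45, 0, 0, 0, 0.36, 0.2], [0.5, 0.466, 0, 0, 0, 0.4, 0.2], [0.524, 0.466, 0, 0, 0, 0.44, 0.2], [0.524, 0.466, 0, 0, 0, 0.48, 0.2], [0.524, 0.466, 0, 0, 0, 0.52, 0.2], [0.524, 0.466, 0, 0, 0, 0.56, 0.2], [0.524, 0.466, 0, 0, 0, 0.6, 0.2], [0.524, 0.466, 0, 0, 0, 0.64, 0.2], [0.524, 0.466, 0, 0, 0, 0.68, 0.2], [0.524, 0.466, 0, 0, 0, 0.72, 0.2], [0.524, 0.466, 0, 0, 0, 0.753, 0.2], [0.524, 0.466, 0, 0, 0, 0.753, 0.2]]}}

```text
time: 31.55
position: [621.5, 97.2, 193.0]
tool_rot: [[-0.163, 0.987, -0.003], [0.987, 0.163, 0.0], [0.001, -0.003, -1.0]]
contact_force: [-0.2, -0.2, 1.1]
opening: 51.4
grip_force: 0.0
```

Run:
```python
from fit import *
st(); wfit('lid',(622.5,97.8,np.radians(99.5)),'w16.png')
wfit('lid',(622.5,97.8,np.radians(99.5)))
```

```text
t 31.55 pos [621.5  97.2 193. ] yaw_y 9.41 F [-0.2 -0.2  1.1] open 51.4 grip 0.0
lid wrist [622.4  97.1  99.8] cost 0.027 conf 0.74 mask bbox [256, 95, 127, 137]
t 31.65 pos [621.7  97.3 193.3] yaw_y 9.13 tilt [-0.002  0.   ]
lid wrist [622.5  98.2  99.7] cost 0.022 conf 0.75 mask bbox [255, 94, 128, 138]
t 31.75 pos [622.   97.4 193.7] yaw_y 9.2 tilt [-0.0013 -0.0003]
```

Slip at (19, 0) in the tray. Lid at (622.5, 97.7), 99.75°. Grasping its pull.

Request:
{"api": "servo_tool", "payload": {"targets": [[0.002, 0.001, -0.14, 0, 0, 0.003, 0.2], [0.002, 0.001, -0.28, 0, 0, 0.003, 0.2], [0.002, 0.001, -0.42, 0, 0, 0.003, 0.2], [0.002, 0.001, -0.56, 0, 0, 0.003, 0.2], [0.002, 0.001, -0.68, 0, 0, 0.003, 0.2], [0.002, 0.001, -0.76, 0, 0, 0.003, 0.2], [0.002, 0.001, -0.82, 0, 0, 0.003, 0.2], [0.002, 0.001, -0.85, 0, 0, 0.003, 0.2], [0.002, 0.001, -0.85, 0, 0, 0.003, 0.2], [0.002, 0.001, -0.85, 0, 0, 0.003, 0.2]]}}

```text
time: 32.58
position: [623.1, 97.9, -18.0]
tool_rot: [[-0.171, 0.985, 0.0], [0.985, 0.171, -0.0], [-0.0, 0.0, -1.0]]
contact_force: [0.6, -0.5, 0.3]
opening: 51.5
grip_force: 0.0
```

Request:
{"api": "servo_tool", "payload": {"targets": [[0, 0, 0, 0, 0, 0, -0.2], [0, 0, 0, 0, 0, 0, -0.5], [0, 0, 0, 0, 0, 0, -1], [0, 0, 0, 0, 0, 0, -1], [0, 0, 0, 0, 0, 0, -1], [0, 0, 0, 0, 0, 0, -1], [0, 0, 0, 0, 0, 0, -1]]}}

```text
time: 33.17
position: [623.8, 98.0, -16.6]
tool_rot: [[-0.171, 0.985, 0.002], [0.985, 0.171, 0.001], [0.0, 0.002, -1.0]]
contact_force: [-0.8, -0.3, 6.7]
opening: 14.5
grip_force: 63.0
```

Request:
{"api": "servo_tool", "payload": {"targets": [[0, 0, 0.04, 0, 0, 0, -1], [0, 0, 0.14, 0, 0, 0, -1], [0, 0, 0.28, 0, 0, 0, -1], [0, 0, 0.42, 0, 0, 0, -1], [-0.06, -0.06, 0.45, 0, 0, -0.03, -1], [-0.14, -0.13, 0.45, 0, 0, -0.06, -1], [-0.22, -0.2, 0.45, 0, 0, -0.1, -1], [-0.3, -0.28, 0.45, 0, 0, -0.13, -1], [-0.38, -0.35, 0.45, 0, 0, -0.16, -1], [-0.46, -0.43, 0.45, 0, 0, -0.2, -1], [-0.53, -0.5, 0.45, 0, 0, -0.23, -1], [-0.569, -0.53, 0.45, 0, 0, -0.256, -1], [-0.569, -0.53, 0.45, 0, 0, -0.256, -1], [-0.569, -0.53, 0.45, 0, 0, -0.256, -1], [-0.569, -0.53, 0.45, 0, 0, -0.256, -1], [-0.569, -0.53, 0.45, 0, 0, -0.256, -1]]}}

```text
time: 34.5
position: [482.1, -33.5, 94.7]
tool_rot: [[0.588, 0.809, 0.002], [0.809, -0.588, 0.0], [0.001, 0.001, -1.0]]
contact_force: [-0.5, -0.4, -2.7]
opening: 14.1
grip_force: 61.9
```

Run:
```python
from fit import *
st(); s=manip.get_state()
for k in range(2):
    wfit('lid',(s['position'][0],s['position'][1],np.radians(53.85)),'w17.png' if k==0 else None,s['position'][2]+17)
# box (partly hidden) visible region check
r=cut_out('wrist','box'); print(r and (r[0]['confidence'],cv2.boundingRect(r[0]['pixels'].astype(np.uint8))))
st()
```

```text
t 34.5 pos [482.1 -33.5  94.7] yaw_y -36.03 F [-0.5 -0.4 -2.7] open 14.1 grip 61.9
lid wrist [480.8 -34.9  53.9] cost 0.281 conf 0.93 mask bbox [170, 108, 296, 273]
t 34.6 pos [481.8 -33.7  94.5] yaw_y -36.07 tilt [0.0009 0.0003]
lid wrist [480.4 -35.1  53.9] cost 0.278 conf 0.93 mask bbox [169, 107, 297, 274]
t 34.7 pos [481.2 -34.1  94.4] yaw_y -36.12 tilt [0.0003 0.0001]
(0.85, (218, 100, 204, 9))
t 34.75 pos [481.1 -34.2  94.4] yaw_y -36.14 F [-0.4  0.7 -3. ] open 14.2 grip 61.9
```

Request:
{"api": "servo_tool", "payload": {"targets": [[0, 0, -0.06, 0, 0, 0, -1], [0, 0, -0.12, 0, 0, 0, -1], [0, 0, -0.17, 0, 0, 0, -1], [0, 0, -0.2, 0, 0, 0, -1], [0, 0, -0.2, 0, 0, 0, -1], [0, 0, -0.2, 0, 0, 0, -1]]}}

```text
time: 35.25
position: [480.6, -34.7, 44.3]
tool_rot: [[0.591, 0.807, -0.001], [0.807, -0.591, -0.0], [-0.0, -0.0, -1.0]]
contact_force: [0.8, 0.5, -2.3]
opening: 14.5
grip_force: 61.8
```

Request:
{"api": "servo_tool", "payload": {"targets": [[0, 0, -0.008, 0, 0, 0, -1], [0, 0, -0.016, 0, 0, 0, -1], [0, 0, -0.02, 0, 0, 0, -1], [0, 0, -0.02, 0, 0, 0, -1]]}}

```text
time: 35.58
position: [480.8, -34.5, 39.6]
tool_rot: [[0.591, 0.807, 0.0], [0.807, -0.591, 0.0], [0.0, 0.0, -1.0]]
contact_force: [-0.2, -0.0, -2.7]
opening: 14.3
grip_force: 61.8
```

Request:
{"api": "servo_tool", "payload": {"targets": [[0, 0, -0.006, 0, 0, 0, -1], [0, 0, -0.008, 0, 0, 0, -1], [0, 0, -0.008, 0, 0, 0, -1]]}}

```text
time: 35.83
position: [480.6, -34.6, 37.4]
tool_rot: [[0.591, 0.807, -0.0], [0.807, -0.591, 0.0], [0.0, -0.0, -1.0]]
contact_force: [0.1, -0.6, -2.1]
opening: 13.9
grip_force: 61.8
```

Request:
{"api": "servo_tool", "payload": {"targets": [[0, 0, -0.004, 0, 0, 0, -1], [0, 0, -0.006, 0, 0, 0, -1], [0, 0, -0.006, 0, 0, 0, -1]]}}

```text
time: 36.08
position: [480.7, -34.6, 36.4]
tool_rot: [[0.591, 0.807, 0.0], [0.807, -0.591, 0.001], [0.001, -0.0, -1.0]]
contact_force: [-0.7, -0.4, 4.2]
opening: 14.5
grip_force: 62.7
```

Request:
{"api": "servo_tool", "payload": {"targets": [[0, 0, -0.003, 0, 0, 0, -1], [0, 0, -0.004, 0, 0, 0, -1], [0, 0, -0.004, 0, 0, 0, -1]]}}

```text
time: 36.33
position: [480.7, -34.5, 36.3]
tool_rot: [[0.591, 0.807, 0.001], [0.807, -0.591, 0.002], [0.002, -0.0, -1.0]]
contact_force: [-3.2, 0.9, 15.4]
opening: 14.4
grip_force: 64.2
```

Seated on the rim at the expected height. Releasing, retreating and checking.

Request:
{"api": "servo_tool", "payload": {"targets": [[0, 0, 0.006, 0, 0, 0, -0.4], [0, 0, 0.006, 0, 0, 0, 0], [0, 0, 0.006, 0, 0, 0, 0.1], [0, 0, 0.006, 0, 0, 0, 0.1], [0, 0, 0.06, 0, 0, 0, 0.1], [0, 0, 0.16, 0, 0, 0, 0.1], [0, 0, 0.3, 0, 0, 0, 0.1], [0, 0, 0.44, 0, 0, 0, 0.1], [0, 0, 0.58, 0, 0, 0, 0.1], [0, 0, 0.7, 0, 0, 0, 0.1], [0, 0, 0.7, 0, 0, 0, 0.1], [0, 0, 0.7, 0, 0, 0, 0.1], [0, 0, 0.7, 0, 0, 0, 0.1]]}}

```text
time: 37.42
position: [479.9, -34.2, 209.4]
tool_rot: [[0.59, 0.807, -0.001], [0.807, -0.59, 0.0], [-0.0, -0.001, -1.0]]
contact_force: [-0.1, 0.1, 0.3]
opening: 46.9
grip_force: 0.0
```

Run:
```python
from fit import *
st()
for z in (53,60): wfit('lid',(481.3,-34.4,np.radians(53.85)),None,z)
camera('top');camera('scene')
for n in ['lid','pencil','carving_gouge','turned_finial']:
    for c in ('top','scene'): print(n,c,[(np.round(x['centre']),round(x['confidence'],2)) for x in landmark_of(c,n)[:1]])
```

```text
t 37.42 pos [479.9 -34.2 209.4] yaw_y -36.17 F [-0.1  0.1  0.3] open 46.9 grip 0.0
lid wrist [478.6 -34.7  53.7] cost 0.024 conf 0.69 mask bbox [249, 96, 141, 151]
t 37.5167 pos [479.3 -34.4 208.6] yaw_y -36.2 tilt [-0.0032 -0.0003]
lid wrist [478.9 -33.8  53.6] cost 0.055 conf 0.78 mask bbox [249, 95, 142, 152]
t 37.6167 pos [479.5 -34.6 208.7] yaw_y -36.22 tilt [-0.003  -0.0006]
lid top [(array([478., -38.,  46.]), 0.89)]
lid scene [(array([477., -37.,  52.]), 0.97)]
pencil top [(array([390.,  33.,   1.]), 0.51)]
pencil scene [(array([386.,  34.,  -0.]), 0.64)]
carving_gouge top [(array([312., 230.,  -2.]), 0.65)]
carving_gouge scene [(array([318., 228.,   3.]), 0.86)]
turned_finial top []
turned_finial scene [(array([752., 191.,  -0.]), 0.61)]
```

```bash
python3 -c "
from plant import manip
print(manip.hand_in())"
```

```text
the job is handed in; nothing more can be done
None
```

The sharpening box is packed and handed in at 37.6 s: oilstone, tray, slip stone and lid all went in by my measurements, and the bystanders stayed put; the hand-in returned no verdict.

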